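Swap two reagent bottles put back in the wrong stands

TASK

The blue-capped and the green-capped bottle were put back in each other's stands. Swap them so that each stands upright and fully down in the stand of its own colour; you may set one aside on the dark pad meanwhile. Keep the bottles upright, set them down gently without dropping or banging them, and leave the orange-capped bottle and everything else on the bench where it is.

Things in the scene. Friction and masses are not known exactly. Their poses are not given: they have to be found in the camera images.
- blue_bottle: square white plastic reagent bottle with blue screw cap and blue label band, closed, about 0.2 kg. Body 50 x 50 mm in plan, vertical sides up to 80 mm; then a shoulder and a round cap 36 mm in diameter from 90 to 112 mm (top). Origin: centre of its underside; z up, x and y square to its sides. At the start it stands in the green stand.
- green_bottle: square white plastic reagent bottle with green screw cap and green label band, closed, about 0.2 kg. Body 50 x 50 mm in plan, vertical sides up to 80 mm; then a shoulder and a round cap 36 mm in diameter from 90 to 112 mm (top). Origin: centre of its underside; z up, x and y square to its sides. At the start it stands in the blue stand.
- orange_bottle: square white plastic reagent bottle with orange screw cap and orange label band, closed, about 0.2 kg. Body 50 x 50 mm in plan, vertical sides up to 80 mm; then a shoulder and a round cap 36 mm in diameter from 90 to 112 mm (top). Origin: centre of its underside; z up, x and y square to its sides. Stands in the orange stand, where it belongs: leave it there.
- blue_stand: blue plastic bottle stand, fixed to the bench: base flange 100 x 100 x 4 mm carrying a square open tray 74 x 74 mm outside, 62 x 62 mm inside, inner floor 6 mm and lip 20 mm above the bench; a bottle drops in with 6 mm to spare on each side when it is square with the tray. Origin: centre of its underside; z up, x and y along its sides.
- green_stand: green plastic bottle stand, fixed to the bench: base flange 100 x 100 x 4 mm carrying a square open tray 74 x 74 mm outside, 62 x 62 mm inside, inner floor 6 mm and lip 20 mm above the bench; a bottle drops in with 6 mm to spare on each side when it is square with the tray. Origin: centre of its underside; z up, x and y along its sides.
- orange_stand: orange plastic bottle stand, fixed to the bench: base flange 100 x 100 x 4 mm carrying a square open tray 74 x 74 mm outside, 62 x 62 mm inside, inner floor 6 mm and lip 20 mm above the bench; a bottle drops in with 6 mm to spare on each side when it is square with the tray. Origin: centre of its underside; z up, x and y along its sides.
- pad: dark rubber bench pad, fixed, 90 x 160 mm, 3 mm thick, bare, lying on the bench between the stands and the robot: room to stand a bottle for a while. Origin: centre of its underside; x along its short side.
- marker: marker pen lying on the bench, 130 mm long, 15 mm thick; origin under its middle, x along it. Bystander.
- petri_dish: white closed round dish, 90 mm in diameter, 16 mm high; origin at the centre of its underside. Bystander.
- beaker: empty glass beaker, 68 mm in diameter, 90 mm high; origin at the centre of its underside. Bystander.
- tube_rack: grey rack with blue top and white tube caps, 200 x 75 mm, 56 mm high; origin at the centre of its underside, x along it. Bystander.
- tip_box: grey pipette-tip box with blue top, 120 x 80 mm, 61 mm high; origin at the centre of its underside, x along it. Bystander.
- pipette: micropipette lying on the bench, about 260 mm long, 24 mm thick; origin under its middle, x along it towards the tip. Bystander.
Things that resemble listed ones, but are neither listed nor needed, are in the scene too. Leave any pink or purple look-alike of the green_bottle alone.

How it is judged:
On the way:
1. one of the two bottles, blue or green, stands in the stand of its own colour (((horizontal distance between blue_bottle and blue_stand below 0.014 m and z of blue_bottle in the frame of blue_stand below 0.011 m and angle between blue_bottle's own z axis and vertical below 0.08 rad) or (horizontal distance between green_bottle and green_stand below 0.014 m and z of green_bottle in the frame of green_stand below 0.011 m and angle between green_bottle's own z axis and vertical below 0.08 rad))), for 0.2 s.
At the end, for the whole second after the job is handed in: The blue, the green and the orange bottle each stand in the stand of their own colour: centre within 14 mm of the stand's centre, underside less than 11 mm above the stand's underside (that is, down on the inner floor, not on the lip), upright within 0.08 rad, released and at rest (under 0.02 m/s) (horizontal distance between blue_bottle and blue_stand below 0.014 m and z of blue_bottle in the frame of blue_stand below 0.011 m and angle between each of blue_bottle, green_bottle, orange_bottle's own z axis and vertical below 0.08 rad and horizontal distance between green_bottle and green_stand below 0.014 m and z of green_bottle in the frame of green_stand below 0.011 m and horizontal distance between orange_bottle and orange_stand below 0.014 m and z of orange_bottle in the frame of orange_stand below 0.011 m and linear speed of each of blue_bottle, green_bottle, orange_bottle below 0.02 m/s); the robot touches nothing.
It fails at once if the blue or green bottle leans over by more than 30 degrees (angle between any of blue_bottle, green_bottle's own z axis and vertical above 0.52 rad).
It fails at once if the blue or green bottle is dropped or banged down (over 40 N against a stand or the pad) (contact force between any of blue_bottle, green_bottle and blue_stand above 40 N or contact force between any of blue_bottle, green_bottle and green_stand above 40 N or contact force between any of blue_bottle, green_bottle and orange_stand above 40 N or contact force between any of blue_bottle, green_bottle and pad above 40 N).
It fails at once if the orange-capped bottle is disturbed (moved over 20 mm) (distance of orange_bottle from where it was at the start of the episode above 0.02 m).
It fails at once if another thing on the bench is moved over 30 mm (distance of any of marker, petri_dish, beaker, tube_rack, tip_box, pipette from where it was at the start of the episode above 0.03 m).
It also fails if it takes over 72 s, if anything falls off the work surface, if the arm or the gripper's body presses on something with over 40 N, if the wrist force passes 120 N, or if a joint passes its speed limit or range.

ROBOT

A 7-joint arm with a two-finger parallel gripper is mounted at the origin on the work surface. World frame = base frame: x ahead of the robot, y to its left, z up, the work surface at z = 0. Lengths are in m, angles in rad, forces in N, time in s.
With the tool pointing down it reaches from about 0.425 to 0.875 m from the base axis. Payload 8.4 kg.
Tool frame: the origin (TCP) lies midway between the tips of the shut fingers; the grasp point (between the pads) lies 19 mm behind it; z points along the fingers, y is the line along which they close (so a half turn about z gives the same grasp; the last joint's range is limited). The gripper opens to 87 mm and grips with 3 to 60 N. Pads are 19 mm wide; open, the fingers measure 117 mm over their backs; the gripper's body (75 mm by 190 mm) begins 51 mm behind the grasp point.
Start: joints at [-0.099, 0.333, 0.04, 1.465, -0.013, 1.343, -0.059], TCP at [0.65, -0, 0.223] pointing down, gripper open.
Joint ranges: [-2.58, 2.58], [-0.38, 2.09], [-1.3, 1.39], [0.25, 2.4], [-1.5, 4.64], [0.08, 2.09], [-2.65, 2.65]. Speed limits (rad/s): [2.22, 2.22, 2.79, 2.79, 3.14, 3.14, 3.14].

INTERFACE

Orientations are given as a rotation vector (axis times angle).
In Python, from workcell import get_state, get_image, close_job gives the robot as it stands.
- The arm moves only by the tool play_rows, never from a script. Its argument "deltas" is a list of rows, each an object of numbers: "fingers": the closure, from -1 (fully open) to 1 (shut); "x", "y", "z": the shift along the tool's x, y, z normalised to -1 to 1, where 1 is 100 cm; "ax", "ay", "az": the turn, a rotation vector about the tool's x, y, z normalised to -1 to 1, where 1 is 120 degrees. In form: [{"fingers": .., "x": .., "y": .., "z": .., "ax": .., "ay": .., "az": ..}, ...]. A call has 1 to 12 rows; each row is the pose to reach, as a shift and turn from the pose commanded when the call began, along the tool's axes at that moment; what a row does not reach only later rows make up. A row lasts 1/8 s, in which the tool goes at most 62.5 mm and 10.7 degrees, less where a joint would pass 70% of its speed; a pose out of reach is approached as far as the arm can. A call with a number of a shift or a turn outside -1 to 1 is refused whole. A call with a gripper value outside its range is refused whole. The fingers move at their own pace and stop on an object; "newtons" is the grip in N (left out, the last holds). Time passes only in rows, so rows that repeat a pose let the fingers close. It gives the time, the measured TCP pose, the force, the opening and the grip force at its end, in the units of the state.
- get_state(): the state, without advancing time (a new reading comes with each control period).
- get_image(name): name is "scene" or "side" or "wrist"; returns a dict with "image" (400x640x3 uint8, blue, green, red), "camera_matrix" (3x3 intrinsics, pixels), "xyz" and "orientation" of the camera in the world. Camera axes: x right, y down, z forward; pixel columns grow to the right and rows downward; lengths in m; the calibration is good to about 2 mm. A picture is of the moment at which its call begins. There is no depth.
- close_job(): hands the job in; it is judged then, once.
The state is a dict: "time": time; "joint_positions": joint angles; "dq": joint speeds; "effort": joint torques, N m; "tcp_pos": TCP position; "ee_rot": TCP orientation; "contact_force": force on the tool from outside, world axes, zero at the start; "wrist_torque": the same for the moment, N m; "finger_gap": opening from 0.0 (shut) to 1.0 (fully open); "gripper_force": force on a finger pad.
Only numpy, scipy, OpenCV 4.12 (cv2) and the standard library are available. Lean on these libraries where they do the work, as an engineer would, in place of code of your own. Each camera call takes 0.05 s, during which the arm holds its last target. There are 200 camera calls.

## Working session

There is one attempt and no reset: what is moved stays moved. The work goes in short steps, Python scripts to look and compute and a tool call to move; the robot and the scene stay as the last step left them, time stands still between calls to the robot, and variables do not carry over. Pictures are saved under pics/ and viewed, at most 10 in all, crops included, and the job is handed in when it is done.

Besides the shell and the picture viewer there is one more tool, called after "Emit:" as name(argument=value, ...), one argument or row to a line, values as JSON. play_rows: Moves the arm, as the interface text tells. Its arguments: {"type":"object","properties":{"deltas":{"type":"array","items":{"type":"object","properties":{"fingers":{"type":"number"},"x":{"type":"number","minimum":-1,"maximum":1},"y":{"type":"number","minimum":-1,"maximum":1},"z":{"type":"number","minimum":-1,"maximum":1},"ax":{"type":"number","minimum":-1,"maximum":1},"ay":{"type":"number","minimum":-1,"maximum":1},"az":{"type":"number","minimum":-1,"maximum":1}}}},"newtons":{"type":"number"}},"required":["deltas"]}

```bash
mkdir -p pics; cat > h.py <<'E'
import numpy as np,cv2
from scipy.spatial.transform import Rotation as R
from workcell import get_state,get_image,close_job
def ray(c,uv):
    d=np.linalg.inv(c["camera_matrix"])@np.array([uv[0],uv[1],1.])
    o=np.array(c["orientation"]); r=R.from_rotvec(o).as_matrix() if o.size==3 else (o if o.size==9 else R.from_quat(o).as_matrix())
    return np.array(c["xyz"]),r@d
def onz(c,uv,z):
    p,d=ray(c,uv); return p+d*(z-p[2])/d[2]
E
python3 - <<'E'
from h import *
s=get_state();print(s)
for n in("scene","side","wrist"):
    c=get_image(n);cv2.imwrite(f"pics/{n}0.png",c["image"]);print(n,c["xyz"],c["orientation"],c["camera_matrix"])
E
```

```text
{'time': 0.0, 'joint_positions': array([-0.09919798,  0.33389133,  0.03987136,  1.46629439, -0.01342679,
        1.34331269, -0.05851247]), 'dq': array([-0.00190301, -0.00028501, -0.00093938, -0.00119064,  0.00035942,
       -0.00019078, -0.00043147]), 'effort': array([ 1.06989024e-03, -6.56351209e+01,  1.33598529e+00, -4.03798449e+01,
       -5.97442500e-02,  4.47441044e-02,  1.62792835e-04]), 'tcp_pos': array([ 6.49513389e-01, -2.08976739e-05,  2.21660583e-01]), 'ee_rot': array([-2.22070376e+00, -2.22062432e+00,  1.91122060e-03]), 'contact_force': array([-0.88819147,  0.78317315,  0.39640029]), 'wrist_torque': array([0.03917342, 0.03055539, 0.02401528]), 'gripper_force': 0.0, 'finger_gap': 0.9991426724855478}
scene [ 1.37394307 -0.46167312  1.25250899] [-2.19629713 -1.29156391  0.42293794] [[480.0586655    0.         322.57560383]
 [  0.         480.0586655  199.77403223]
 [  0.           0.           1.        ]]
side [0.05030554 0.67049814 0.6726731 ] [-0.83693848  2.42972968 -1.25153496] [[377.24735523   0.         320.56095702]
 [  0.         377.24735523 198.44585533]
 [  0.           0.           1.        ]]
wrist [0.64959996 0.07670798 0.38414906] [ 2.85840170e+00 -1.53196603e-04 -1.31869777e-03] [[299.6776414    0.         320.85171696]
 [  0.         299.6776414  201.48956494]
 [  0.           0.           1.        ]]
```

View pics/scene0.png

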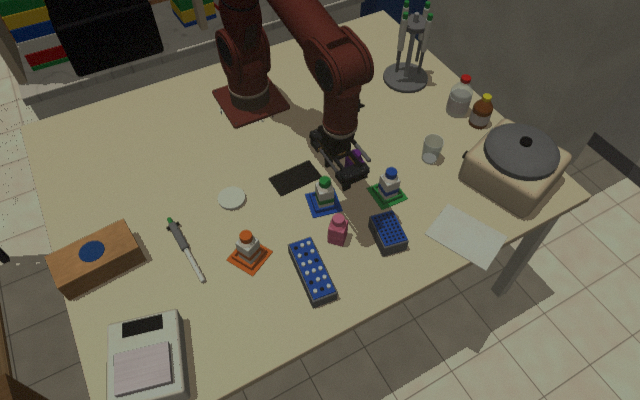

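View pics/side0.png

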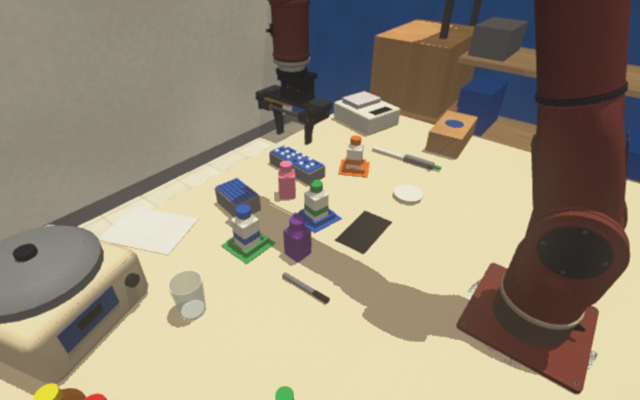

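View pics/wrist0.png

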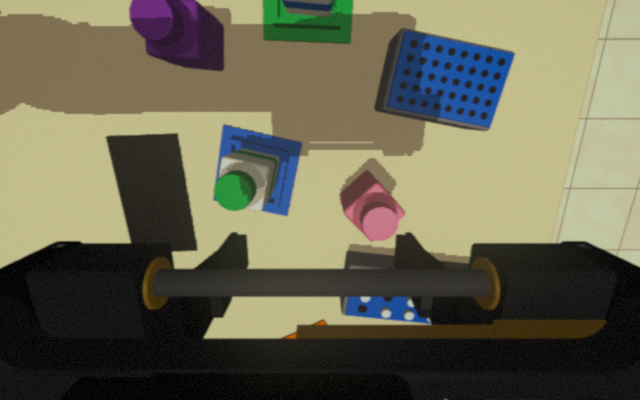

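The scene camera shows the green-capped bottle in the blue stand at about (325,195), the blue-capped one in the green stand at (390,187), the orange pair at (248,248) and the pad at (296,178). The wrist view shows the blue stand at (256,170), the pad at (152,190), the edge of the green stand at (308,15), and the pink (375,210) and purple (180,35) look-alikes. The side view shows purple beside the green and blue stands, with the marker at (305,288).

```bash
cat >> h.py <<'E'
def mask(im,col):
    hsv=cv2.cvtColor(im,cv2.COLOR_BGR2HSV)
    lo,hi={"green":((45,90,40),(80,255,255)),"blue":((100,120,40),(125,255,255)),"orange":((5,170,100),(16,255,255)),
      "pink":((160,80,60),(179,255,255)),"purple":((130,80,20),(158,255,255)),"dark":((0,0,0),(179,110,50))}[col]
    return cv2.inRange(hsv,lo,hi)
def blobs(c,col,z,amin=60):
    cs,_=cv2.findContours(mask(c["image"],col),cv2.RETR_EXTERNAL,cv2.CHAIN_APPROX_NONE)
    for k in cs:
        if cv2.contourArea(k)<amin: continue
        w=np.array([onz(c,p,z)[:2] for p in k[:,0,:]+0.0]); r=cv2.minAreaRect((w*1000).astype(np.float32))
        print(col,"px",k[:,0].mean(0).round(),"z",z,"c",np.round(r[0],1),"size",np.round(r[1],1),"ang",round(r[2],1))
E
python3 - <<'E'
from h import *
for n in("scene","side","wrist"):
    c=get_image(n);print(n)
    for col in("green","blue"):
        blobs(c,col,.004);blobs(c,col,.112)
    blobs(c,"orange",.004); blobs(c,"pink",.1);blobs(c,"purple",.1);blobs(c,"dark",.003,400)
E
```

```text
scene
green px [386. 196.] z 0.004 c [634.7 205.6] size [ 98.9 100.4] ang 87.6
green px [324. 181.] z 0.004 c [492.9  50.1] size [37.  47.6] ang 61.1
green px [50. 63.] z 0.004 c [-599.7 -632.9] size [ 32.  142.2] ang 1.7
green px [184.   4.] z 0.004 c [-755.9   -1.6] size [73.1 92.9] ang 78.6
green px [20.  5.] z 0.004 c [-1131.1  -666.6] size [189.5 143.2] ang 89.7
green px [386. 196.] z 0.112 c [698.7 147.9] size [90.3 91.7] ang 87.6
green px [324. 181.] z 0.112 c [569.1   5.8] size [33.8 43.5] ang 61.1
green px [50. 63.] z 0.112 c [-428.9 -618.1] size [ 29.3 129.9] ang 1.7
green px [184.   4.] z 0.112 c [-571.7  -41.4] size [66.8 84.9] ang 78.6
green px [20.  5.] z 0.112 c [-914.5 -648.8] size [173.1 130.8] ang 89.7
blue px [ 91. 251.] z 0.004 c [ 390.4 -696.1] size [70.7 66. ] ang 61.0
blue px [312. 268.] z 0.004 c [ 757.3 -143. ] size [ 67.7 196.5] ang 83.4
blue px [388. 227.] z 0.004 c [752.1 133.9] size [ 74.8 114.8] ang 79.3
blue px [323. 205.] z 0.004 c [566.4   4.1] size [98.3 97.1] ang 77.5
blue px [391. 173.] z 0.004 c [569.7 266.7] size [34.2 45.9] ang 56.2
blue px [33.
[... 4229 characters left out ...]
 px [448.  78.] z 0.004 c [800.2 115.1] size [ 84.  130.4] ang 79.3
blue px [307.   6.] z 0.004 c [634.2 192.8] size [ 5.8 51.2] ang 86.6
blue px [387. 309.] z 0.112 c [ 721.  -117.9] size [29.1 88.9] ang 83.3
blue px [264. 163.] z 0.112 c [589.8  26. ] size [70.  69.9] ang 77.3
blue px [448.  78.] z 0.112 c [757.4 104.2] size [60.2 93.4] ang 79.3
blue px [307.   6.] z 0.112 c [638.6 159.9] size [ 4.1 36.6] ang 86.6
pink px [374. 212.] z 0.1 c [704.9 -19.6] size [45. 54.] ang 42.9
purple px [178.  32.] z 0.1 c [527.2 143. ] size [51.2 76.8] ang 85.9
dark px [286. 321.] z 0.003 c [ 647.1 -159.9] size [1048.3  423.8] ang 0.0
dark px [201.  56.] z 0.003 c [504.6 144.6] size [30.2 60.6] ang 85.7
```

Emit:
play_rows(
  deltas=[
    {"x":0.06,"z":-0.03,"fingers":-1},
    {"x":0.12,"z":-0.06},
    {"x":0.15,"z":-0.08},
    {"x":0.15,"z":-0.08},
    {"x":0.15,"z":-0.08},
  ],
)

```text
invalid input at $.deltas[0]: expected keys fingers, x, y, z, ax, ay, az
```

Across the views the stands agree: blue at (0.566,0.005), turned −12.6°, and green at (0.635,0.206), turned −2°, both measuring about 98–100 mm. The pad is at about (0.430,−0.028). I'll move the wrist camera over both bottles to get their positions and yaw.

Emit:
play_rows(
  deltas=[
    {"fingers":-1,"x":0.04,"y":-0.03,"z":-0.03,"ax":0,"ay":0,"az":0},
    {"fingers":-1,"x":0.06,"y":-0.05,"z":-0.05,"ax":0,"ay":0,"az":0},
    {"fingers":-1,"x":0.06,"y":-0.05,"z":-0.05,"ax":0,"ay":0,"az":0},
    {"fingers":-1,"x":0.06,"y":-0.05,"z":-0.05,"ax":0,"ay":0,"az":0},
  ],
)

```text
time: 0.8
tcp_pos: [0.6001, 0.0591, 0.2721]
ee_rot: [2.222, 2.221, -0.001]
contact_force: [0.0, 0.0, -0.5]
finger_gap: 0.999
gripper_force: 0.0
```

```bash
python3 - <<'E'
from h import *
c=get_image("wrist");cv2.imwrite("pics/w1.png",c["image"]);s=get_state();print(s["tcp_pos"],s["ee_rot"],c["xyz"])
cv2.imwrite("pics/w1c.png",cv2.resize(c["image"][0:270,130:450],None,fx=2.2,fy=2.2,interpolation=cv2.INTER_CUBIC))
for col in("green","blue","purple","pink"):
    blobs(c,col,.004);blobs(c,col,.112)
blobs(c,"dark",.003,300)
E
```

```text
[0.60009997 0.05877481 0.27164978] [-2.22282101e+00 -2.21974530e+00  1.99290473e-03] [0.60000315 0.13594661 0.43442564]
green px [293. 229.] z 0.004 c [557. -34.] size [52.7 46.4] ang 89.9
green px [350.  53.] z 0.004 c [634.7 207. ] size [99.6 99.4] ang 87.8
green px [293. 229.] z 0.112 c [567.8   8.7] size [39.4 34.8] ang 89.9
green px [350.  53.] z 0.112 c [626.  189.2] size [74.6 74.5] ang 87.8
blue px [399. 312.] z 0.004 c [ 738.1 -179.2] size [54.6 93. ] ang 89.9
blue px [299. 200.] z 0.004 c [566.    6.1] size [97.6 97.1] ang 77.3
blue px [466. 135.] z 0.004 c [804.3 105.7] size [ 82.2 128.1] ang 79.3
blue px [359.  37.] z 0.004 c [649.5 230.5] size [44.  47.6] ang 1.1
blue px [399. 312.] z 0.112 c [ 703.5 -100.1] size [40.9 69.7] ang 89.9
blue px [299. 200.] z 0.112 c [574.5  38.7] size [73.1 72.8] ang 77.3
blue px [466. 135.] z 0.112 c [753.  113.3] size [61.5 95.9] ang 79.3
blue px [359.  37.] z 0.112 c [637.1 206.7] size [33.  35.6] ang 1.1
purple px [248. 100.] z 0.004 c [498.8 155.8] size [57.2 74. ] ang 85.0
purple px [248. 100.] z 0.112 c [524.2 150.8] size [42.9 55.5] ang 85.0
pink px [402. 238.] z 0.004 c [727.4 -56.7] size [57.8 59.5] ang 40.9
pink px [402. 238.] z 0.112 c [695.4  -8.4] size [43.3 44.6] ang 40.9
dark px [315. 322.] z 0.003 c [ 597.6 -160.6] size [ 422.2 1186.1] ang 89.9
```

View pics/w1c.png

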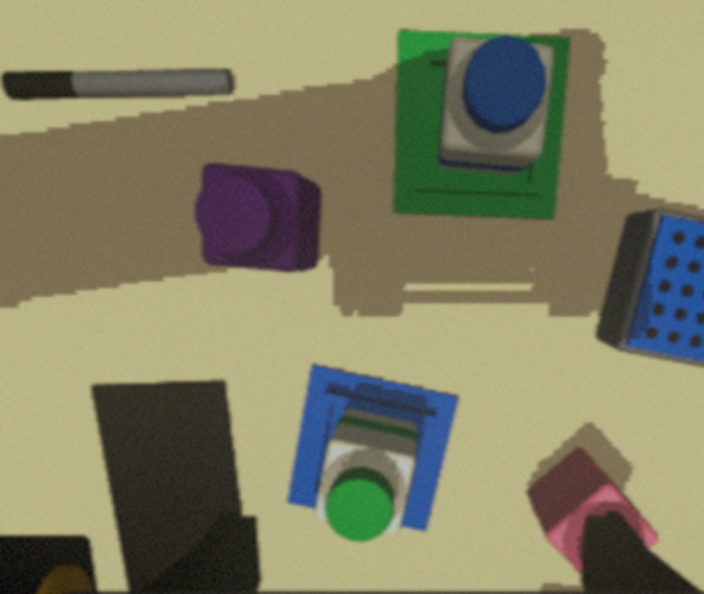

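The view shows the green cap at crop (360,508) and the blue cap at (504,83). Both bottles sit square with their stands, and purple is at (250,215). The caps fall at about (0.567,0.007) and (0.637,0.206), which matches the stand centres. I'll go above the green bottle.

Emit:
play_rows(
  deltas=[
    {"fingers":-1,"x":-0.04,"y":-0.025,"z":0,"ax":0,"ay":0,"az":0.06},
    {"fingers":-1,"x":-0.053,"y":-0.033,"z":0.03,"ax":0,"ay":0,"az":0.105},
    {"fingers":-1,"x":-0.053,"y":-0.033,"z":0.08,"ax":0,"ay":0,"az":0.105},
    {"fingers":-1,"x":-0.053,"y":-0.033,"z":0.12,"ax":0,"ay":0,"az":0.105},
    {"fingers":-1,"x":-0.053,"y":-0.033,"z":0.12,"ax":0,"ay":0,"az":0.105},
    {"fingers":-1,"x":-0.053,"y":-0.033,"z":0.12,"ax":0,"ay":0,"az":0.105},
  ],
)

```text
time: 1.6
tcp_pos: [0.5678, 0.0064, 0.1537]
ee_rot: [2.452, 1.963, 0.001]
contact_force: [-0.7, 0.4, 0.1]
finger_gap: 0.998
gripper_force: 0.0
```

```bash
python3 - <<'E'
from h import *
s=get_state();m=R.from_rotvec(s["ee_rot"]).as_matrix();print(s["tcp_pos"]);print(m.round(3))
print("yaw",np.degrees(np.arctan2(m[1,1],m[0,1])))
print("tool delta to target",m.T@(np.array([.567,.0065,.056])-s["tcp_pos"]))
E
```

```text
[0.56782132 0.00644038 0.15369886]
[[ 0.219  0.976  0.001]
 [ 0.976 -0.219 -0.   ]
 [ 0.     0.001 -1.   ]]
yaw -12.651715071456547
tool delta to target [-0.00013114 -0.00090453  0.09769805]
```

Aligned. Next I descend, then close with 25 N.

Emit:
play_rows(
  deltas=[
    {"fingers":-1,"x":0,"y":0,"z":0.03,"ax":0,"ay":0,"az":0},
    {"fingers":-1,"x":0,"y":0,"z":0.06,"ax":0,"ay":0,"az":0},
    {"fingers":-1,"x":0,"y":0,"z":0.085,"ax":0,"ay":0,"az":0},
    {"fingers":-1,"x":0,"y":0,"z":0.097,"ax":0,"ay":0,"az":0},
    {"fingers":-1,"x":0,"y":0,"z":0.097,"ax":0,"ay":0,"az":0},
    {"fingers":1,"x":0,"y":0,"z":0.097,"ax":0,"ay":0,"az":0},
    {"fingers":1,"x":0,"y":0,"z":0.097,"ax":0,"ay":0,"az":0},
    {"fingers":1,"x":0,"y":0,"z":0.097,"ax":0,"ay":0,"az":0},
    {"fingers":1,"x":0,"y":0,"z":0.097,"ax":0,"ay":0,"az":0},
    {"fingers":1,"x":0,"y":0,"z":0.097,"ax":0,"ay":0,"az":0},
    {"fingers":1,"x":0,"y":0,"z":0.097,"ax":0,"ay":0,"az":0},
  ],
  newtons=25,
)

```text
time: 2.98
tcp_pos: [0.5673, 0.007, 0.0557]
ee_rot: [2.452, 1.964, 0.001]
contact_force: [0.0, -0.5, 2.5]
finger_gap: 0.572
gripper_force: 24.9
```

Holding it: the opening is 49.8 mm at 25 N. Lift and carry to the pad.

Emit:
play_rows(
  deltas=[
    {"fingers":1,"x":0,"y":0,"z":-0.02,"ax":0,"ay":0,"az":0},
    {"fingers":1,"x":0,"y":0,"z":-0.045,"ax":0,"ay":0,"az":0},
    {"fingers":1,"x":0,"y":0,"z":-0.06,"ax":0,"ay":0,"az":0},
    {"fingers":1,"x":-0.012,"y":-0.022,"z":-0.06,"ax":0,"ay":0,"az":0},
    {"fingers":1,"x":-0.03,"y":-0.055,"z":-0.06,"ax":0,"ay":0,"az":0},
    {"fingers":1,"x":-0.05,"y":-0.088,"z":-0.06,"ax":0,"ay":0,"az":0},
    {"fingers":1,"x":-0.063,"y":-0.111,"z":-0.06,"ax":0,"ay":0,"az":0},
    {"fingers":1,"x":-0.063,"y":-0.111,"z":-0.04,"ax":0,"ay":0,"az":0},
    {"fingers":1,"x":-0.063,"y":-0.111,"z":-0.02,"ax":0,"ay":0,"az":0},
    {"fingers":1,"x":-0.063,"y":-0.111,"z":-0.01,"ax":0,"ay":0,"az":0},
    {"fingers":1,"x":-0.063,"y":-0.111,"z":-0.01,"ax":0,"ay":0,"az":0},
  ],
)

```text
time: 4.35
tcp_pos: [0.4443, -0.0303, 0.065]
ee_rot: [-2.451, -1.964, 0.002]
contact_force: [0.1, -0.6, -2.2]
finger_gap: 0.572
gripper_force: 24.9
```

```bash
python3 - <<'E'
from h import *
c=get_image("side");cv2.imwrite("pics/s2.png",cv2.resize(c["image"][100:320,180:480],None,fx=2.5,fy=2.5))
E
```

```text
(no output)
```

View pics/s2.png

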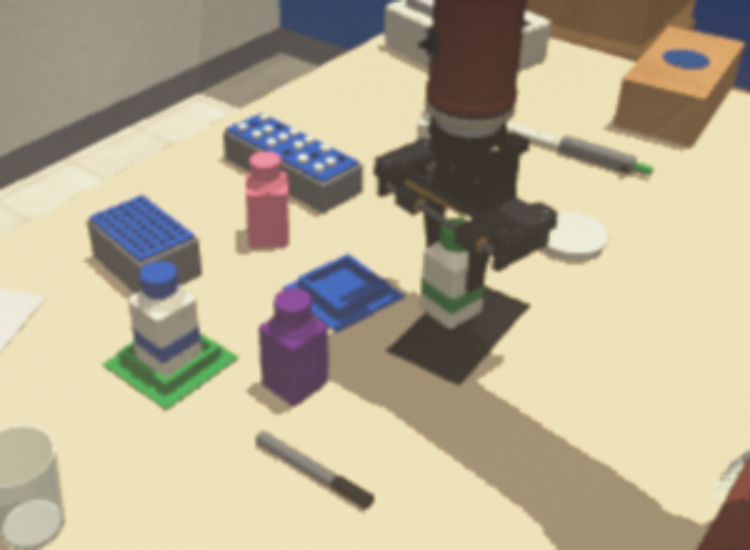

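The bottle hangs upright over the pad at crop (455,290), and the blue stand is empty at (350,285). Lower slowly the last 12 mm.

Emit:
play_rows(
  deltas=[
    {"fingers":1,"x":0,"y":0,"z":0.004,"ax":0,"ay":0,"az":0},
    {"fingers":1,"x":0,"y":0,"z":0.008,"ax":0,"ay":0,"az":0},
    {"fingers":1,"x":0,"y":0,"z":0.01,"ax":0,"ay":0,"az":0},
    {"fingers":1,"x":0,"y":0,"z":0.011,"ax":0,"ay":0,"az":0},
    {"fingers":1,"x":0,"y":0,"z":0.012,"ax":0,"ay":0,"az":0},
    {"fingers":1,"x":0,"y":0,"z":0.0125,"ax":0,"ay":0,"az":0},
    {"fingers":1,"x":0,"y":0,"z":0.0125,"ax":0,"ay":0,"az":0},
  ],
)

```text
time: 5.28
tcp_pos: [0.4449, -0.0303, 0.0531]
ee_rot: [-2.452, -1.964, 0.0]
contact_force: [-0.7, 0.4, -3.2]
finger_gap: 0.573
gripper_force: 24.9
```

Emit:
play_rows(
  deltas=[
    {"fingers":1,"x":0,"y":0,"z":0.0007,"ax":0,"ay":0,"az":0},
    {"fingers":1,"x":0,"y":0,"z":0.0013,"ax":0,"ay":0,"az":0},
    {"fingers":1,"x":0,"y":0,"z":0.0013,"ax":0,"ay":0,"az":0},
  ],
)

```text
time: 5.65
tcp_pos: [0.4452, -0.0303, 0.0525]
ee_rot: [2.452, 1.964, 0.0]
contact_force: [-3.2, 1.0, 9.3]
finger_gap: 0.574
gripper_force: 24.9
```

Contact at 9 N. Release, rise, then go over the blue bottle.

Emit:
play_rows(
  deltas=[
    {"fingers":-1,"x":0,"y":0,"z":0,"ax":0,"ay":0,"az":0},
    {"fingers":-1,"x":0,"y":0,"z":0,"ax":0,"ay":0,"az":0},
    {"fingers":-1,"x":0,"y":0,"z":0,"ax":0,"ay":0,"az":0},
    {"fingers":-1,"x":0,"y":0,"z":0,"ax":0,"ay":0,"az":0},
    {"fingers":-1,"x":0,"y":0,"z":-0.03,"ax":0,"ay":0,"az":0},
    {"fingers":-1,"x":0,"y":0,"z":-0.08,"ax":0,"ay":0,"az":0},
    {"fingers":-1,"x":0,"y":0,"z":-0.13,"ax":0,"ay":0,"az":0},
    {"fingers":-1,"x":0,"y":0,"z":-0.15,"ax":0,"ay":0,"az":0},
  ],
)

```text
time: 6.65
tcp_pos: [0.4461, -0.0303, 0.2048]
ee_rot: [2.45, 1.963, 0.005]
contact_force: [0.9, -0.1, 0.2]
finger_gap: 1.001
gripper_force: 0.0
```

Emit:
play_rows(
  deltas=[
    {"fingers":-1,"x":0.05,"y":0.025,"z":0,"ax":0,"ay":0,"az":-0.03},
    {"fingers":-1,"x":0.1,"y":0.05,"z":0,"ax":0,"ay":0,"az":-0.06},
    {"fingers":-1,"x":0.15,"y":0.075,"z":0,"ax":0,"ay":0,"az":-0.089},
    {"fingers":-1,"x":0.2,"y":0.1,"z":0,"ax":0,"ay":0,"az":-0.089},
    {"fingers":-1,"x":0.25,"y":0.125,"z":0,"ax":0,"ay":0,"az":-0.089},
    {"fingers":-1,"x":0.272,"y":0.136,"z":0,"ax":0,"ay":0,"az":-0.089},
    {"fingers":-1,"x":0.272,"y":0.136,"z":0.03,"ax":0,"ay":0,"az":-0.089},
    {"fingers":-1,"x":0.272,"y":0.136,"z":0.04,"ax":0,"ay":0,"az":-0.089},
    {"fingers":-1,"x":0.272,"y":0.136,"z":0.04,"ax":0,"ay":0,"az":-0.089},
  ],
)

```text
time: 7.78
tcp_pos: [0.6365, 0.2049, 0.1611]
ee_rot: [-2.258, -2.183, 0.003]
contact_force: [-0.0, -0.1, 0.1]
finger_gap: 0.999
gripper_force: 0.0
```

```bash
python3 - <<'E'
from h import *
s=get_state();m=R.from_rotvec(s["ee_rot"]).as_matrix();print(s["tcp_pos"])
print("yaw",np.degrees(np.arctan2(m[1,1],m[0,1])))
print("tool delta to target",m.T@(np.array([.637,.206,.056])-s["tcp_pos"]))
c=get_image("scene");blobs(c,"green",.115,30);blobs(c,"blue",.118,30)
c=get_image("side");print("side");blobs(c,"green",.115,30);blobs(c,"blue",.118,30)
E
```

```text
[0.63647607 0.20491668 0.16114025]
yaw -1.949316481409823
tool delta to target [0.00117958 0.00064814 0.10513852]
green px [386. 196.] z 0.115 c [700.7 146. ] size [90.8 92. ] ang 87.5
green px [296. 161.] z 0.115 c [451.5 -35.2] size [31.7 46.6] ang 62.4
green px [50. 63.] z 0.115 c [-423.2 -617.8] size [130.3  29.4] ang 89.6
green px [183.   4.] z 0.115 c [-571.6  -38.7] size [89.1 69.1] ang 2.4
green px [20.  5.] z 0.115 c [-899.1 -643.9] size [172.8 129.1] ang 82.7
blue px [ 91. 251.] z 0.118 c [ 480.2 -674.7] size [64.2 60. ] ang 61.0
blue px [312. 268.] z 0.118 c [ 813.5 -172. ] size [ 61.6 178.4] ang 83.4
blue px [389. 228.] z 0.118 c [808.3  79.7] size [ 68. 106.] ang 79.3
blue px [323. 202.] z 0.118 c [639.9 -38.7] size [88.8 88.5] ang 77.5
blue px [391. 173.] z 0.118 c [641.7 201. ] size [31.  45.1] ang 55.5
blue px [33. 31.] z 0.118 c [-665.6 -640. ] size [ 96.9 153.3] ang 0.1
blue px [185.  21.] z 0.118 c [-462.4  -74.3] size [116.3  52.7] ang 7.9
blue px [416.   6.] z 0.118 c [-80.6 819.5] size [59.5 97.2] ang 53.6
blue px [391.   6.] z 0.118 c [-115.4  715.8] size [113.
[... 489 characters left out ...]
] size [31.3 24. ] ang 6.1
blue px [235. 190.] z 0.118 c [706.4 161.6] size [65.2 97.6] ang 79.2
blue px [297. 159.] z 0.118 c [696.3 -60.9] size [ 54.1 163.4] ang 83.9
blue px [454. 123.] z 0.118 c [ 425.  -598.8] size [51.7 33.4] ang 39.4
blue px [628. 134.] z 0.118 c [ -46.3 -937.8] size [104.1 756.9] ang 3.0
blue px [491.  97.] z 0.118 c [  439.5 -1038.2] size [225.3 594.1] ang 16.4
blue px [623.  30.] z 0.118 c [  165.8 -3277.1] size [ 281.5 2755.6] ang 3.0
blue px [492.  10.] z 0.118 c [ 1051.3 -3061.5] size [ 215.8 1251. ] ang 16.7
blue px [462.  11.] z 0.118 c [ 1248.7 -2866.4] size [ 166.5 1216.2] ang 18.8
blue px [353.  50.] z 0.118 c [ 1503.7 -1758.7] size [ 829.7 2990.3] ang 12.8
```

The green bottle stands on the pad near (0.445,−0.03). The gripper is aligned over the blue bottle, so I descend and grip.

Emit:
play_rows(
  deltas=[
    {"fingers":-1,"x":0,"y":0,"z":0.03,"ax":0,"ay":0,"az":0},
    {"fingers":-1,"x":0,"y":0,"z":0.065,"ax":0,"ay":0,"az":0},
    {"fingers":-1,"x":0,"y":0,"z":0.095,"ax":0,"ay":0,"az":0},
    {"fingers":-1,"x":0,"y":0,"z":0.105,"ax":0,"ay":0,"az":0},
    {"fingers":-1,"x":0,"y":0,"z":0.105,"ax":0,"ay":0,"az":0},
    {"fingers":1,"x":0,"y":0,"z":0.105,"ax":0,"ay":0,"az":0},
    {"fingers":1,"x":0,"y":0,"z":0.105,"ax":0,"ay":0,"az":0},
    {"fingers":1,"x":0,"y":0,"z":0.105,"ax":0,"ay":0,"az":0},
    {"fingers":1,"x":0,"y":0,"z":0.105,"ax":0,"ay":0,"az":0},
    {"fingers":1,"x":0,"y":0,"z":0.105,"ax":0,"ay":0,"az":0},
    {"fingers":1,"x":0,"y":0,"z":0.105,"ax":0,"ay":0,"az":0},
  ],
)

```text
time: 9.25
tcp_pos: [0.637, 0.2055, 0.0569]
ee_rot: [-2.258, -2.184, 0.0]
contact_force: [-1.6, -0.1, 2.7]
finger_gap: 0.579
gripper_force: 24.6
```

Emit:
play_rows(
  deltas=[
    {"fingers":1,"x":0,"y":0,"z":-0.02,"ax":0,"ay":0,"az":0},
    {"fingers":1,"x":0,"y":0,"z":-0.05,"ax":0,"ay":0,"az":0},
    {"fingers":1,"x":0,"y":0,"z":-0.09,"ax":0,"ay":0,"az":0},
    {"fingers":1,"x":0,"y":0,"z":-0.12,"ax":0,"ay":0,"az":0},
    {"fingers":1,"x":0,"y":0,"z":-0.135,"ax":0,"ay":0,"az":0},
    {"fingers":1,"x":0,"y":0,"z":-0.135,"ax":0,"ay":0,"az":0},
  ],
)

```text
time: 10.0
tcp_pos: [0.6374, 0.2057, 0.1928]
ee_rot: [2.258, 2.183, 0.003]
contact_force: [0.7, 0.0, -3.3]
finger_gap: 0.58
gripper_force: 24.6
```

```bash
python3 - <<'E'
from h import *
s=get_state();m=R.from_rotvec(s["ee_rot"]).as_matrix();print(s["tcp_pos"],s["finger_gap"])
print("yaw",np.degrees(np.arctan2(m[1,1],m[0,1])))
print("tool delta to target",m.T@(np.array([.566,.0055,.2])-s["tcp_pos"]))
E
```

```text
[0.63738274 0.20566745 0.19284643] 0.5802037766004289
yaw -1.9202161105253814
tool delta to target [-0.20244202 -0.06462383 -0.00739371]
```

Emit:
play_rows(
  deltas=[
    {"fingers":1,"x":-0.025,"y":-0.008,"z":0,"ax":0,"ay":0,"az":0.015},
    {"fingers":1,"x":-0.065,"y":-0.021,"z":0,"ax":0,"ay":0,"az":0.035},
    {"fingers":1,"x":-0.11,"y":-0.035,"z":0,"ax":0,"ay":0,"az":0.06},
    {"fingers":1,"x":-0.155,"y":-0.05,"z":0,"ax":0,"ay":0,"az":0.08},
    {"fingers":1,"x":-0.19,"y":-0.061,"z":0,"ax":0,"ay":0,"az":0.089},
    {"fingers":1,"x":-0.2025,"y":-0.0645,"z":0.01,"ax":0,"ay":0,"az":0.089},
    {"fingers":1,"x":-0.2025,"y":-0.0645,"z":0.04,"ax":0,"ay":0,"az":0.089},
    {"fingers":1,"x":-0.2025,"y":-0.0645,"z":0.08,"ax":0,"ay":0,"az":0.089},
    {"fingers":1,"x":-0.2025,"y":-0.0645,"z":0.105,"ax":0,"ay":0,"az":0.089},
    {"fingers":1,"x":-0.2025,"y":-0.0645,"z":0.105,"ax":0,"ay":0,"az":0.089},
    {"fingers":1,"x":-0.2025,"y":-0.0645,"z":0.105,"ax":0,"ay":0,"az":0.089},
  ],
)

```text
time: 11.38
tcp_pos: [0.5661, 0.0058, 0.0872]
ee_rot: [-2.451, -1.965, -0.0]
contact_force: [-0.3, 1.1, -2.3]
finger_gap: 0.577
gripper_force: 24.6
```

```bash
python3 - <<'E'
from h import *
s=get_state();m=R.from_rotvec(s["ee_rot"]).as_matrix();print(s["tcp_pos"],s["contact_force"])
print("yaw",np.degrees(np.arctan2(m[1,1],m[0,1])))
print("tool delta to target",m.T@(np.array([.566,.0055,.057])-s["tcp_pos"]))
a=get_image("side")["image"][150:270,240:420];b=get_image("scene")["image"][140:240,270:420]
z=lambda i:cv2.resize(i,(780,290),interpolation=cv2.INTER_CUBIC)
cv2.imwrite("pics/p3.png",np.vstack([cv2.resize(a,(435,290),interpolation=3),cv2.resize(b,(435,290),interpolation=3)]))
E
```

```text
[0.56605439 0.00578118 0.08715679] [-0.33384933  1.07048565 -2.29023831]
yaw -12.559953138078306
tool delta to target [-2.93299310e-04  3.66753613e-06  3.01567263e-02]
```

View pics/p3.png

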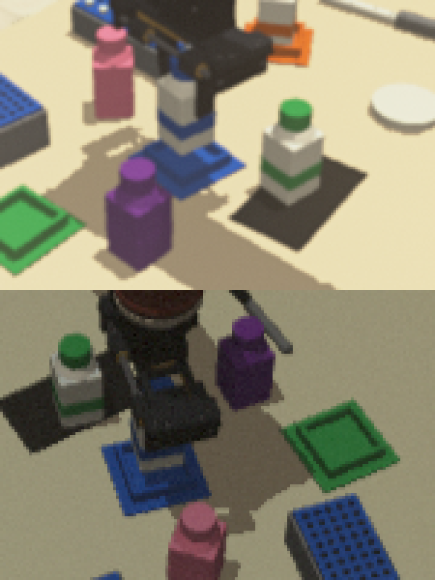

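The green bottle stands upright on the pad at (293,150). The blue bottle hangs square over the blue stand at (188,120), and the green stand is empty. Lower gently.

Emit:
play_rows(
  deltas=[
    {"fingers":1,"x":0,"y":0,"z":0.008,"ax":0,"ay":0,"az":0},
    {"fingers":1,"x":0,"y":0,"z":0.015,"ax":0,"ay":0,"az":0},
    {"fingers":1,"x":0,"y":0,"z":0.02,"ax":0,"ay":0,"az":0},
    {"fingers":1,"x":0,"y":0,"z":0.024,"ax":0,"ay":0,"az":0},
    {"fingers":1,"x":0,"y":0,"z":0.027,"ax":0,"ay":0,"az":0},
    {"fingers":1,"x":0,"y":0,"z":0.029,"ax":0,"ay":0,"az":0},
    {"fingers":1,"x":0,"y":0,"z":0.03,"ax":0,"ay":0,"az":0},
    {"fingers":1,"x":0,"y":0,"z":0.03,"ax":0,"ay":0,"az":0},
  ],
)

```text
time: 12.48
tcp_pos: [0.5658, 0.0053, 0.0569]
ee_rot: [2.452, 1.964, 0.0]
contact_force: [0.8, -0.1, -1.9]
finger_gap: 0.582
gripper_force: 24.6
```

Emit:
play_rows(
  deltas=[
    {"fingers":1,"x":0,"y":0,"z":0.0005,"ax":0,"ay":0,"az":0},
    {"fingers":1,"x":0,"y":0,"z":0.0008,"ax":0,"ay":0,"az":0},
    {"fingers":1,"x":0,"y":0,"z":0.0008,"ax":0,"ay":0,"az":0},
  ],
)

```text
time: 12.85
tcp_pos: [0.5659, 0.0053, 0.0567]
ee_rot: [2.452, 1.964, 0.001]
contact_force: [-3.7, -0.2, 6.8]
finger_gap: 0.575
gripper_force: 24.6
```

Emit:
play_rows(
  deltas=[
    {"fingers":-1,"x":0,"y":0,"z":0,"ax":0,"ay":0,"az":0},
    {"fingers":-1,"x":0,"y":0,"z":0,"ax":0,"ay":0,"az":0},
    {"fingers":-1,"x":0,"y":0,"z":0,"ax":0,"ay":0,"az":0},
    {"fingers":-1,"x":0,"y":0,"z":0,"ax":0,"ay":0,"az":0},
    {"fingers":-1,"x":0,"y":0,"z":-0.03,"ax":0,"ay":0,"az":0},
    {"fingers":-1,"x":0,"y":0,"z":-0.08,"ax":0,"ay":0,"az":0},
    {"fingers":-1,"x":0,"y":0,"z":-0.12,"ax":0,"ay":0,"az":0},
    {"fingers":-1,"x":-0.03,"y":-0.055,"z":-0.12,"ax":0,"ay":0,"az":0},
    {"fingers":-1,"x":-0.061,"y":-0.11,"z":-0.12,"ax":0,"ay":0,"az":0},
    {"fingers":-1,"x":-0.061,"y":-0.11,"z":-0.1,"ax":0,"ay":0,"az":0},
    {"fingers":-1,"x":-0.061,"y":-0.11,"z":-0.1,"ax":0,"ay":0,"az":0},
  ],
)

```text
time: 14.22
tcp_pos: [0.4441, -0.0304, 0.1555]
ee_rot: [-2.452, -1.963, 0.001]
contact_force: [0.8, -0.3, 0.2]
finger_gap: 0.996
gripper_force: 0.0
```

```bash
python3 - <<'E'
from h import *
s=get_state();m=R.from_rotvec(s["ee_rot"]).as_matrix();print(s["tcp_pos"],s["contact_force"])
print("yaw",np.degrees(np.arctan2(m[1,1],m[0,1])))
print("tool delta to target",m.T@(np.array([.445,-.0303,.054])-s["tcp_pos"]))
E
```

```text
[ 0.44412549 -0.0303788   0.15547186] [ 0.82914546 -0.28667986  0.19578485]
yaw -12.621902110552615
tool delta to target [0.00028648 0.00094163 0.10147088]
```

Emit:
play_rows(
  deltas=[
    {"fingers":-1,"x":0,"y":0,"z":0.03,"ax":0,"ay":0,"az":0},
    {"fingers":-1,"x":0,"y":0,"z":0.065,"ax":0,"ay":0,"az":0},
    {"fingers":-1,"x":0,"y":0,"z":0.09,"ax":0,"ay":0,"az":0},
    {"fingers":-1,"x":0,"y":0,"z":0.102,"ax":0,"ay":0,"az":0},
    {"fingers":-1,"x":0,"y":0,"z":0.102,"ax":0,"ay":0,"az":0},
    {"fingers":1,"x":0,"y":0,"z":0.102,"ax":0,"ay":0,"az":0},
    {"fingers":1,"x":0,"y":0,"z":0.102,"ax":0,"ay":0,"az":0},
    {"fingers":1,"x":0,"y":0,"z":0.102,"ax":0,"ay":0,"az":0},
    {"fingers":1,"x":0,"y":0,"z":0.102,"ax":0,"ay":0,"az":0},
    {"fingers":1,"x":0,"y":0,"z":0.102,"ax":0,"ay":0,"az":0},
    {"fingers":1,"x":0,"y":0,"z":0.102,"ax":0,"ay":0,"az":0},
  ],
)

```text
time: 15.6
tcp_pos: [0.4453, -0.0303, 0.0541]
ee_rot: [2.452, 1.964, 0.0]
contact_force: [0.1, -0.1, 1.5]
finger_gap: 0.57
gripper_force: 25.0
```

Emit:
play_rows(
  deltas=[
    {"fingers":1,"x":0,"y":0,"z":-0.02,"ax":0,"ay":0,"az":0},
    {"fingers":1,"x":0,"y":0,"z":-0.05,"ax":0,"ay":0,"az":0},
    {"fingers":1,"x":0,"y":0,"z":-0.09,"ax":0,"ay":0,"az":0},
    {"fingers":1,"x":0,"y":0,"z":-0.12,"ax":0,"ay":0,"az":0},
    {"fingers":1,"x":0,"y":0,"z":-0.14,"ax":0,"ay":0,"az":0},
    {"fingers":1,"x":0,"y":0,"z":-0.14,"ax":0,"ay":0,"az":0},
  ],
)

```text
time: 16.35
tcp_pos: [0.4456, -0.0302, 0.1948]
ee_rot: [2.451, 1.963, 0.003]
contact_force: [0.3, -0.5, -2.5]
finger_gap: 0.572
gripper_force: 25.0
```

```bash
python3 - <<'E'
from h import *
s=get_state();m=R.from_rotvec(s["ee_rot"]).as_matrix();print(s["tcp_pos"],s["contact_force"])
print("yaw",np.degrees(np.arctan2(m[1,1],m[0,1])))
print("tool delta to target",m.T@(np.array([.635,.206,.085])-s["tcp_pos"]))
E
```

```text
[ 0.44563753 -0.03022448  0.19479773] [ 0.30836483 -0.53315128 -2.48949045]
yaw -12.60289603018093
tool delta to target [0.27178706 0.1330457  0.11021037]
```

Emit:
play_rows(
  deltas=[
    {"fingers":1,"x":0.03,"y":0.015,"z":0,"ax":0,"ay":0,"az":-0.01},
    {"fingers":1,"x":0.07,"y":0.034,"z":0,"ax":0,"ay":0,"az":-0.025},
    {"fingers":1,"x":0.115,"y":0.056,"z":0,"ax":0,"ay":0,"az":-0.045},
    {"fingers":1,"x":0.16,"y":0.078,"z":0,"ax":0,"ay":0,"az":-0.065},
    {"fingers":1,"x":0.205,"y":0.1,"z":0,"ax":0,"ay":0,"az":-0.08},
    {"fingers":1,"x":0.245,"y":0.12,"z":0,"ax":0,"ay":0,"az":-0.088},
    {"fingers":1,"x":0.272,"y":0.133,"z":0,"ax":0,"ay":0,"az":-0.088},
    {"fingers":1,"x":0.272,"y":0.133,"z":0.03,"ax":0,"ay":0,"az":-0.088},
    {"fingers":1,"x":0.272,"y":0.133,"z":0.07,"ax":0,"ay":0,"az":-0.088},
    {"fingers":1,"x":0.272,"y":0.133,"z":0.1,"ax":0,"ay":0,"az":-0.088},
    {"fingers":1,"x":0.272,"y":0.133,"z":0.11,"ax":0,"ay":0,"az":-0.088},
    {"fingers":1,"x":0.272,"y":0.133,"z":0.11,"ax":0,"ay":0,"az":-0.088},
  ],
)

```text
time: 17.85
tcp_pos: [0.6336, 0.206, 0.0829]
ee_rot: [-2.26, -2.181, 0.003]
contact_force: [-0.3, 1.7, -2.0]
finger_gap: 0.573
gripper_force: 25.0
```

```bash
python3 - <<'E'
from h import *
s=get_state();m=R.from_rotvec(s["ee_rot"]).as_matrix();print(s["tcp_pos"],s["contact_force"])
print("yaw",np.degrees(np.arctan2(m[1,1],m[0,1])))
print("tool delta to target",m.T@(np.array([.635,.206,.057])-s["tcp_pos"]))
a=get_image("side")["image"][150:290,200:410];b=get_image("scene")["image"][140:240,300:450]
cv2.imwrite("pics/p4.png",np.vstack([cv2.resize(a,(435,290),interpolation=3),cv2.resize(b,(435,290),interpolation=3)]))
E
```

```text
[0.63361916 0.20597819 0.08293462] [-0.27562189  1.6553659  -1.96274326]
yaw -2.041233832685132
tool delta to target [8.79806770e-05 1.42642553e-03 2.59320124e-02]
```

View pics/p4.png

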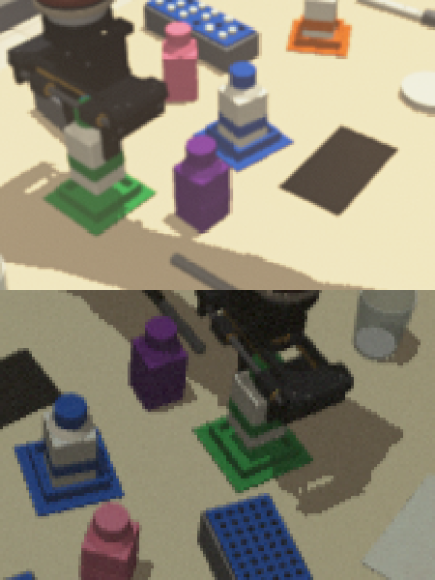

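The blue bottle is seated in the blue stand at (243,120), and the green one is centred over its own stand at (98,160). Lower it.

Emit:
play_rows(
  deltas=[
    {"fingers":1,"x":0,"y":0.001,"z":0.005,"ax":0,"ay":0,"az":0},
    {"fingers":1,"x":0,"y":0.001,"z":0.011,"ax":0,"ay":0,"az":0},
    {"fingers":1,"x":0,"y":0.001,"z":0.016,"ax":0,"ay":0,"az":0},
    {"fingers":1,"x":0,"y":0.001,"z":0.02,"ax":0,"ay":0,"az":0},
    {"fingers":1,"x":0,"y":0.001,"z":0.023,"ax":0,"ay":0,"az":0},
    {"fingers":1,"x":0,"y":0.001,"z":0.0245,"ax":0,"ay":0,"az":0},
    {"fingers":1,"x":0,"y":0.001,"z":0.0255,"ax":0,"ay":0,"az":0},
    {"fingers":1,"x":0,"y":0.001,"z":0.0255,"ax":0,"ay":0,"az":0},
  ],
)

```text
time: 18.95
tcp_pos: [0.6352, 0.2062, 0.0585]
ee_rot: [-2.261, -2.181, -0.0]
contact_force: [0.0, -0.2, -1.8]
finger_gap: 0.57
gripper_force: 25.0
```

Emit:
play_rows(
  deltas=[
    {"fingers":1,"x":0,"y":0,"z":0.0007,"ax":0,"ay":0,"az":0},
    {"fingers":1,"x":0,"y":0,"z":0.0013,"ax":0,"ay":0,"az":0},
    {"fingers":1,"x":0,"y":0,"z":0.0018,"ax":0,"ay":0,"az":0},
    {"fingers":1,"x":0,"y":0,"z":0.0018,"ax":0,"ay":0,"az":0},
  ],
)

```text
time: 19.45
tcp_pos: [0.6353, 0.2062, 0.0572]
ee_rot: [2.261, 2.181, 0.0]
contact_force: [-1.5, -0.8, 4.5]
finger_gap: 0.57
gripper_force: 25.0
```

Touched down. Release and rise.

Emit:
play_rows(
  deltas=[
    {"fingers":-1,"x":0,"y":0,"z":0,"ax":0,"ay":0,"az":0},
    {"fingers":-1,"x":0,"y":0,"z":0,"ax":0,"ay":0,"az":0},
    {"fingers":-1,"x":0,"y":0,"z":0,"ax":0,"ay":0,"az":0},
    {"fingers":-1,"x":0,"y":0,"z":0,"ax":0,"ay":0,"az":0},
    {"fingers":-1,"x":0,"y":0,"z":-0.03,"ax":0,"ay":0,"az":0},
    {"fingers":-1,"x":0,"y":0,"z":-0.08,"ax":0,"ay":0,"az":0},
    {"fingers":-1,"x":0,"y":0,"z":-0.13,"ax":0,"ay":0,"az":0},
    {"fingers":-1,"x":-0.05,"y":0,"z":-0.18,"ax":0,"ay":0,"az":0},
    {"fingers":-1,"x":-0.1,"y":0,"z":-0.2,"ax":0,"ay":0,"az":0},
    {"fingers":-1,"x":-0.1,"y":0,"z":-0.2,"ax":0,"ay":0,"az":0},
    {"fingers":-1,"x":-0.1,"y":0,"z":-0.2,"ax":0,"ay":0,"az":0},
  ],
)

```text
time: 20.82
tcp_pos: [0.6315, 0.1065, 0.2565]
ee_rot: [-2.261, -2.181, -0.0]
contact_force: [-0.7, 0.8, -0.8]
finger_gap: 1.0
gripper_force: 0.0
```

```bash
python3 - <<'E'
from h import *
w=get_image("wrist")
for col in("green","blue"): blobs(w,col,.118,200);blobs(w,col,.004,200)
a=get_image("side")["image"][130:290,190:430];b=w["image"][0:280,100:520]
cv2.imwrite("pics/p5.png",np.vstack([cv2.resize(a,(435,290),interpolation=3),cv2.resize(b,(435,290),interpolation=3)]))
E
```

```text
green px [321.  93.] z 0.118 c [634.7 200.5] size [71.5 71.9] ang 87.9
green px [321.  93.] z 0.004 c [634.9 207.1] size [98.6 99.2] ang 87.9
blue px [280. 234.] z 0.118 c [584.3  55.3] size [70.1 71.5] ang 77.4
blue px [441. 172.] z 0.118 c [754.6 121.5] size [60.  92.9] ang 79.3
blue px [280. 234.] z 0.004 c [565.4   6.9] size [96.7 98.5] ang 77.4
blue px [441. 172.] z 0.004 c [800.3  98.2] size [ 82.7 128. ] ang 79.3
```

View pics/p5.png

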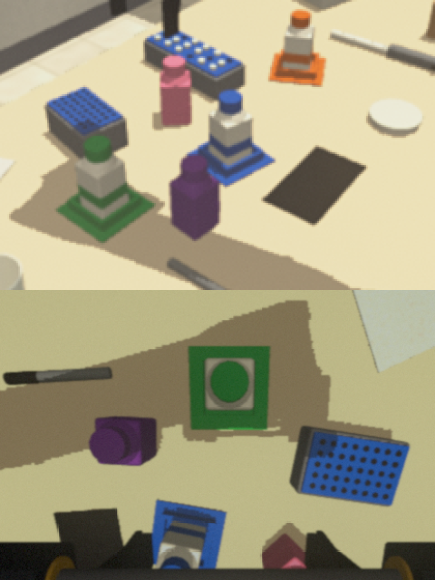

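Both bottles stand upright and centred in their own stands: green at (98,190) and blue at (232,140). The bystanders haven't moved, so I'll hand in.

```bash
python3 -c "
from h import *
print(close_job())"
```

```text
the job is handed in; nothing more can be done
None
```

The swap is done and handed in at about 21 s: the blue and green bottles each stand upright and down in their own stands, the orange bottle and bystanders look unmoved in the last pictures, and no verdict was returned.

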